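# Take the calibration weight off the dynamometer lever

### The job

The torque calibration is finished: take the blue-banded weight off the peg of the dynamometer's lever arm and stand it upright in the tray pocket with the blue disc. While the weight is still behind the red sprung keeper, press the keeper down into the peg with a fingertip and keep it pressed while you draw the weight off over it, never dragging the weight hard against the keeper. The lever is a measuring arm, so push and pull it only gently, set the weight down without dropping it, and leave the other things where they are.

Things in the scene. Friction and masses are not known exactly. Their poses are not given: they have to be found in the camera images.
- weight_mid (a point): Middle (half height, on the axis) of the blue-banded steel weight, about 0.52 kg (+-15 %), 90 mm tall. Round foot 50 mm across, 30 mm high; on it an upright flat lug 10 mm thick (along x), 32 mm wide (along y). z up, x along the peg. The lug's eye hangs on the peg. Upper edge of the eye = top of the peg = 17 mm above this point; top of the lug 45 mm above it.
- weight: The same weight; origin at the centre of its underside. The eye in its lug is a rectangle 20 mm wide, 18 mm high, 44 to 62 mm above the underside; above it is a solid finger tab 28 mm high to pinch by its flat faces. At the start the lug's face towards the peg's tip is 3 to 9 mm from the keeper and its other face at least 32 mm from the lever bar.
- peg_tip (a point): Middle of the top edge at the free end of the peg, a level steel bar of 14 x 14 mm, 90 mm long, which points along this frame's -x (roughly to the robot); z up. The eye has 4 mm of play in height on the peg. The lever bar (26 mm high, level with the peg) runs from the peg's root along +y to the orange machine 240 mm away, its top 80 mm above the peg.
- keeper_top (a point): Highest point of the red keeper, a 7 mm wide sprung pawl in a slot in the peg's top; moves with it. 9 mm above the peg's top when up and 35 mm from the peg's tip. Its blunt catch face is 3 mm behind this point (towards the lever bar) and blocks the lug; from here it slopes down towards the tip to its pivot 6 mm from the tip.
- keeper (a joint): Angle of the keeper, rad: 0 up (closed), about 0.30 when pressed flush with the peg's top, 0.42 at most. A spring returns it: pressing on its highest point takes about 2 N at first and 7 N when flush.
- lever (a joint): Deflection of the sprung, damped lever arm about the machine's shaft, rad: about 0 with the weight on it, positive = peg lower. The peg yields about 1 mm (0.0042 rad) per newton, so it sinks while the keeper is pressed, and it rises about 5 mm when the weight is off. Beyond 0.065 either way (about 15 N) the arm is overloaded.
- pocket (a point): Centre of the floor (4 mm above the bench) of the one empty pocket of the grey weight tray, marked by a flat blue disc; z up. Three square pockets of 72 mm stand in a row along this frame's y, 76 mm apart, with walls 4 mm thick, 22 mm high over the bench; the blue disc may be in any of them.
- weight_red_mid (a point): Smaller weight of the same form with a red band, standing in the tray; foot 42 mm across, 84 mm tall; the point is at half height. Leave it.
- weight_yellow_mid (a point): Smallest weight with a yellow band, standing in the tray; foot 36 mm across, 80 mm tall; the point is at half height. Leave it.
- tray: The grey three-pocket weight tray, fixed to the bench, 80 x 232 x 22 mm, its row of pockets along its y; origin under its centre.
- multimeter: Green hand multimeter lying on the bench, 180 x 86 x 50 mm, long side along its x; origin under its centre. Leave it.
- screwdriver: Screwdriver lying on the bench, about 200 mm long along its x. Leave it.
- dyno: The dynamometer: base plate fixed to the bench, two pedestals, orange machine, and the lever arm with its peg; origin on the bench under the place where the weight hangs, axes as at the peg's tip.
- pawl: The red keeper as a body; origin on its pivot just under the peg's top, 6 mm from the peg's tip. As it goes down its catch face swings about 1 mm towards the lug, so it can bind if the lug is pushed tight against it. A fingertip next to the lug lies on its highest part only when the lug is within a few mm of the catch face.

How it is judged (in metres and radians):
On the way, in this order (a step that is already met when the one before it is completed fails the run):
1. the keeper is pressed down (0.25 rad or more) while the weight's lug is still behind it on the peg (value of joint keeper above 0.25 rad and x of weight_mid in the frame of peg_tip above 0.038 m), for 0.2 s.
2. the weight is drawn off beyond the peg's tip and the keeper has sprung back up (x of weight_mid in the frame of peg_tip below -0.005 m and value of joint keeper below 0.06 rad and height (world z) of weight above 0.06 m), for 0.1 s.
At the end, for the whole second after the job is handed in: The blue-banded weight stands upright (within 0.08 rad) and at rest on the floor of the blue-disc pocket, within 16 mm of its centre; the keeper is back up (below 0.06 rad); the other weights are within 15 mm, the multimeter 20 mm and the screwdriver 30 mm of where they were (horizontal distance between weight_mid and pocket below 0.016 m and z of weight in the frame of pocket below 0.004 m and angle between weight_mid's own z axis and vertical below 0.08 rad and linear speed of weight below 0.02 m/s and value of joint keeper below 0.06 rad and distance of each of weight_red_mid, weight_yellow_mid from where it was at the start of the episode below 0.015 m and distance of multimeter from where it was at the start of the episode below 0.02 m and distance of screwdriver from where it was at the start of the episode below 0.03 m); the robot touches nothing.
It fails at once if the lever arm is overloaded: deflected more than 0.065 rad either way (about 15 N at the peg) (value of joint lever above 0.065 rad or value of joint lever below -0.065 rad).
It fails at once if the robot pushes the dynamometer or its lever, peg or keeper with more than 25 N (contact force between the arm and dyno above 25 N).
It fails at once if the weight is dragged against the keeper with more than 20 N (contact force between weight and pawl above 20 N).
It fails at once if the weight is dropped into the tray or on the bench from more than about 1 cm (faster than 0.4 m/s within 25 mm of the tray's floor) (z of weight in the frame of pocket below 0.025 m and linear speed of weight above 0.4 m/s).
It fails at once if another weight, the multimeter or the screwdriver is displaced by more than 15, 20 or 30 mm (distance of any of weight_red_mid, weight_yellow_mid from where it was at the start of the episode above 0.015 m or distance of multimeter from where it was at the start of the episode above 0.02 m or distance of screwdriver from where it was at the start of the episode above 0.03 m).
It also fails if it takes over 58 s, if anything falls off the work surface, if the arm or the gripper's body presses on something with over 40 N, if the wrist force passes 120 N, or if a joint passes its speed limit or range.

### The arm

A 7-joint arm with a two-finger parallel gripper is mounted at the origin on the work surface. World frame = base frame: x ahead of the robot, y to its left, z up, the work surface at z = 0. Lengths are in mm, angles in rad, forces in N, time in s.
With the tool pointing down it reaches from about 425 to 925 mm from the base axis. Payload 6.8 kg.
Tool frame: the origin (TCP) lies between the finger pads; the fingertips stand manip.tip_extent ahead of it and the grasp point (between the pads) lies 2 mm behind it (manip.tip_extent is the distance from the TCP to the fingertips, in mm); z points along the fingers, y is the line along which they close (so a half turn about z gives the same grasp; the last joint's range is limited). The gripper opens to 88 mm and grips with 3 to 60 N. Pads are 20 mm wide; open, the fingers measure 115 mm over their backs; the gripper's body (75 mm by 178 mm) begins 61 mm behind the grasp point.
Start: joints at [-1.415, 0.477, 0.022, 1.555, -0.011, 1.109, -0.083], TCP at [176.002, 651.667, 239.664] pointing down, gripper open.
Joint ranges: [-2.96, 2.96], [-0.34, 2.1], [-1.41, 1.46], [0.24, 2.44], [-1.37, 4.51], [0.17, 1.92], [-2.96, 2.96]. Speed limits (rad/s): [2.39, 2.39, 3.14, 3.14, 3.14, 3.14, 3.14].

### API

Orientations are given as a unit quaternion [x, y, z, w].
In Python, from bench import manip gives the robot as it stands. The module is installed in compiled form; this text tells all that it offers.
- The arm moves only by the shell command python3 -m jog 'ROWS' [FORCE]. ROWS is JSON, a list of rows, each an object of numbers: "grip": the gripper's target within -1 to 1 (fully open at 1, half-way at 0, shut at -1); "tx", "ty", "tz": the shift along the tool's x, y, z in mm; "spin": the turn about the tool's z in degrees. In form: [{"grip": .., "tx": .., "ty": .., "tz": .., "spin": ..}, ...]. A call has 1 to 8 rows; each row shifts and turns the commanded pose from where the row before left it, along the tool's axes as they then stand; what a row does not reach is not made up. A row lasts 1/8 s, in which the tool goes at most 62.5 mm and 10.7 degrees, less where a joint would pass 70% of its speed; a pose out of reach is approached as far as the arm can. A call is refused whole if a number of a shift passes 62.5 or a number of a turn 10.7, either way. A call with a gripper value outside its range is refused whole. The fingers move at their own pace and stop on an object; FORCE is the grip in N (left out, the last holds). Time passes only in rows, so rows that do not move let the fingers close. It gives the time, the measured TCP pose, the force, the opening and the grip force at its end, in the units of the state.
- manip.read_state(): the state, without advancing time (a new reading comes with each control period).
- manip.camera(name): name is "scene" or "top" or "wrist"; returns (picture, depth): 480x640x3 uint8, red, green, blue; 480x640 float32, mm along the optical axis (not along the pixel's ray), 0 where there is no reading.
- manip.calibration(name): a dict with "fx", "fy", "cx", "cy" (pixels), "k1" (the pictures are not rectified: a ray, as slopes to the right and down, at radius r is drawn at 1 + k1 r^2 times it, then the intrinsics apply), "extrinsics" (4x4, takes a point from world to camera coordinates). Camera axes: x right, y up, looking along -z (the intrinsics and any distortion apply to the point x, -y, -z); pixel columns grow to the right and rows downward; lengths in mm; the calibration is good to about 2 mm. A picture is of the moment at which its call begins: read the wrist's pose just before it. calibration takes no time and is no camera call; for the wrist camera it gives the pose at the moment of the call.
- manip.job_done(): hands the job in; it is judged then, once.
The state is a dict: "time": time; "joint_positions": joint angles; "qd": joint speeds; "joint_torque": joint torques, N m; "tcp_pos": TCP position; "tcp_rot": TCP orientation; "wrist_force": force on the tool from outside, world axes, zero at the start; "ft_torque": the same for the moment, N m; "width": finger opening in mm; "finger_force": force on a finger pad.
Only numpy, scipy, OpenCV 4.12 (cv2) and the standard library are available. Lean on these libraries where they do the work, as an engineer would, in place of code of your own. Each camera call takes 0.05 s, during which the arm holds its last target. There are 200 camera calls.

## Working session

There is one attempt and no reset: what is moved stays moved. The work goes in short steps, Python scripts to look and compute and a shell command to move; the robot and the scene stay as the last step left them, time stands still between calls to the robot, and variables do not carry over. Pictures are saved under pics/ and viewed, at most 12 in all, crops included, and the job is handed in when it is done.

```bash
mkdir -p pics; cat > h.py <<'E'
from bench import manip
import numpy as np, cv2
from scipy.spatial.transform import Rotation as R
def ray(c,u,v):
    d=np.array([(u-c["cx"])/c["fx"],(v-c["cy"])/c["fy"]]); s=d.copy()
    for _ in range(20): s=d/(1+c["k1"]*(s@s))
    E=np.array(c["extrinsics"]); Rm=E[:3,:3]; t=E[:3,3]
    return -Rm.T@t, Rm.T@np.array([s[0],-s[1],-1.])
def at_z(c,u,v,z):
    o,d=ray(c,u,v); return o+d*(z-o[2])/d[2]
def at_depth(c,u,v,dep):
    o,d=ray(c,u,v); return o+d*dep
def cloud(c,D):
    v,u=np.mgrid[0:480,0:640]; x=(u-c["cx"])/c["fx"]; y=(v-c["cy"])/c["fy"]; sx,sy=x.copy(),y.copy()
    for _ in range(20):
        k=1+c["k1"]*(sx**2+sy**2); sx,sy=x/k,y/k
    P=np.stack([sx*D,-sy*D,-D],-1); E=np.array(c["extrinsics"])
    return (P-E[:3,3])@E[:3,:3]
def proj(c,p):
    E=np.array(c["extrinsics"]); q=E[:3,:3]@p+E[:3,3]; s=np.array([q[0],-q[1]])/-q[2]; s=s*(1+c["k1"]*(s@s))
    return s[0]*c["fx"]+c["cx"], s[1]*c["fy"]+c["cy"]
def save(n,I): cv2.imwrite(f"pics/{n}.png",cv2.cvtColor(I,cv2.COLOR_RGB2BGR))
E
python3 - <<'E'
from h import *
s=manip.read_state(); print({k:np.round(v,3) for k,v in s.items()}, manip.tip_extent)
print(R.from_quat(s["tcp_rot"]).as_matrix().round(3))
for n in["scene","top","wrist"]:
    c=manip.calibration(n); I,D=manip.camera(n); save(n,I); np.savez(f"{n}.npz",I=I,D=D); 
    print(n,c["fx"],c["k1"],ray(c,320,240)[0].round(),ray(c,320,240)[1].round(2),(D==0).mean())
    import pickle; pickle.dump(c,open(n+".pkl","wb"))
E
```

```text
{'time': np.float64(0.0), 'joint_positions': array([-1.415,  0.478,  0.022,  1.556, -0.011,  1.109, -0.083]), 'qd': array([-0.001,  0.   , -0.   ,  0.   , -0.001, -0.001,  0.001]), 'joint_torque': array([ 0.0000e+00, -5.8285e+01,  1.5350e+00, -2.7260e+01, -5.4000e-02,
        1.7000e-02,  0.0000e+00]), 'tcp_pos': array([175.876, 651.122, 238.717]), 'tcp_rot': array([ 0.131,  0.991, -0.001, -0.   ]), 'wrist_force': array([-0.338,  0.188, -0.681]), 'ft_torque': array([ 0.026, -0.02 ,  0.009]), 'finger_force': np.float64(0.0), 'width': np.float64(87.88)} 17.0
[[-0.965  0.261 -0.   ]
 [ 0.261  0.965 -0.002]
 [-0.    -0.002 -1.   ]]
scene 584.3948255335099 -0.1555285132133323 [1156. -500. 1082.] [-0.47  0.39 -0.79] 0.004163411458333334
top 437.02031576411343 -0.027627039830884097 [ 535.  -41. 1029.] [ 0.09 -0.01 -1.  ] 0.003987630208333333
wrist 352.02273501028697 -0.028445720888284967 [106. 669. 384.] [ 0.25 -0.05 -0.97] 0.0038444010416666665
```

View pics/top.png

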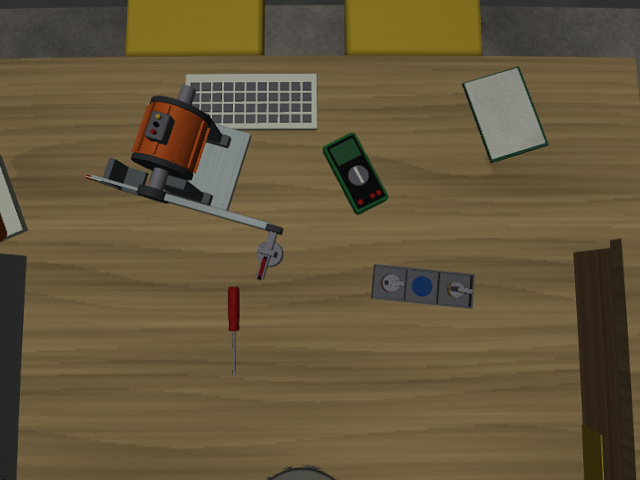

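View pics/scene.png

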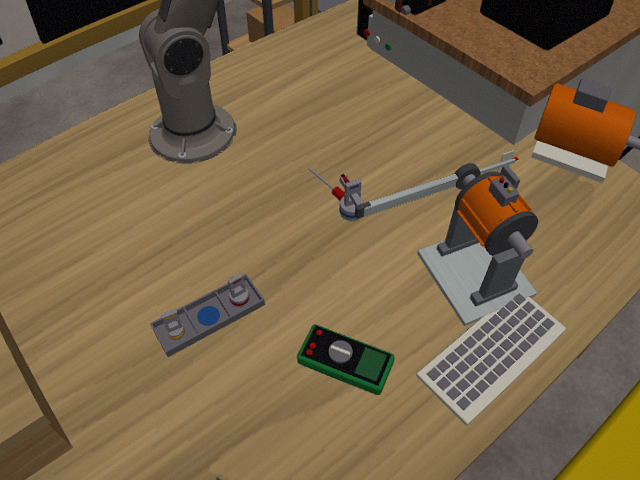

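The top view shows the peg with its red keeper at (262,268), the weight at (272,253) and the blue disc in the middle pocket at (422,286). The scene view agrees: the peg tip points to the robot and the screwdriver lies near it.

```bash
python3 - <<'E'
from h import *
import pickle
z=np.load("top.npz"); I,D=z["I"],z["D"]; c=pickle.load(open("top.pkl","rb")); P=cloud(c,D)
H=cv2.cvtColor(I,cv2.COLOR_RGB2HSV)
def cen(m,b):
    k=np.zeros(m.shape,bool); k[b[1]:b[3],b[0]:b[2]]=1; v,u=np.nonzero(m&k); return u.mean(),v.mean(),len(u)
bl=(H[...,0]>100)&(H[...,0]<125)&(H[...,1]>120)
u,v,n=cen(bl,(400,260,450,310)); print("pocket",at_z(c,u,v,4).round(1),n,P[int(v),int(u)].round(1))
# tray outline
for q in [(374,265),(474,273),(472,307),(371,299)]: print("tray",at_z(c,*q,22).round(0))
rd=((H[...,0]<8)|(H[...,0]>172))&(H[...,1]>130)
k=np.zeros(rd.shape,bool); k[250:285,250:285]=1; v,u=np.nonzero(rd&k); print("keeper px",len(u),np.median(P[v,u],0).round(1)); print(np.c_[u,v,P[v,u].round(0)][::4].astype(int).tolist())
np.set_printoptions(linewidth=250)
print(P[226:284:2,254:288:2,2].round().astype(int))
E
```

```text
pocket [ 522.6 -284.1    4. ] 318 [ 524.6 -282.     7.3]
tray [ 571. -171.   22.]
tray [ 551. -403.   22.]
tray [ 474. -395.   22.]
tray [ 494. -163.   22.]
keeper px 67 [561.6  61.7 221.5]
[[263, 258, 578, 59, 226], [264, 259, 576, 57, 225], [264, 260, 574, 58, 224], [264, 261, 572, 57, 227], [264, 262, 571, 57, 225], [263, 263, 569, 60, 222], [263, 264, 567, 59, 225], [263, 265, 565, 60, 223], [263, 266, 563, 59, 223], [263, 267, 562, 60, 220], [263, 268, 560, 60, 219], [263, 269, 558, 60, 222], [259, 271, 554, 67, 218], [259, 272, 552, 67, 219], [259, 273, 551, 67, 219], [260, 274, 549, 66, 217], [261, 275, 547, 64, 217]]
[[ 204  216  222  223  222  222  224  224  223  222  223  225  222  223    0    1    2]
 [   0    0    1  195  209  221  223  226  223  224  226  221  225  221  221    2    2]
 [   1    0    0   -1    1    0    1  204  216  222  222  226  223  225  211   -1    2]
 [   1   -1   -1    2    0    1    3    2  216  215  216  215  221  225  203    1    0]
 [   2    3    4    3   -1    1    2   -1  213  214  214  214    0    0    0    4   -2]
 [  -2    0    5   -3   -1 
[... 1385 characters left out ...]
 0    0    0  220  218  215  215    4    2    0    1   -1    0   -1    2    0    4]
 [   5    4  216  217  220  217  205   -1    0    1    4   -1    2    0    3    1    2]
 [  -2    2  216  218  219  215    0    0   -3    2   -1    1    3    1    2    0   -2]
 [1029    2  216  217  217  216   -1    3    3    1    2    0    1    4    2    2    4]
 [  -3  215  215  218  216  215    1    0    1    0    1    2    4    2    3    3    0]
 [  -1    0  219  217  215    0   -3   -1   -1   -1   -1    2    1    2    2    2    2]
 [   1   -1   -1   -1   -4    1   -2    1    0   -1    1    3    1   -1    4   -4    0]
 [   1   -2    3    1    3    0    0    2    3    0    1    3    2    1   -1    3   -1]]
```

```bash
python3 - <<'E'
from h import *
I=cv2.imread("pics/top.png")[220:310,225:345]; cv2.imwrite("pics/topc.png",cv2.resize(I,None,fx=6,fy=6,interpolation=cv2.INTER_CUBIC))
E
```

```text
(no output)
```

View pics/topc.png

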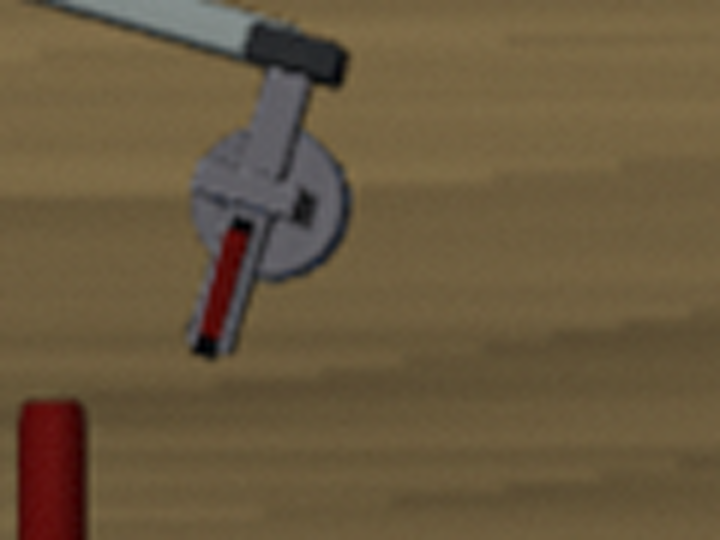

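The crop shows the peg from its root at crop (290,75) to its tip at (212,345), with the lug just behind the red keeper. Heights check out: peg top 215, lug top 243 and foot top 184. I'll move above it for a close look.

```bash
python3 -m jog '[{"grip":1,"tx":-30,"ty":-26,"tz":-20},{"tx":-39,"ty":-34,"tz":-15},{"tx":-39,"ty":-34,"tz":-15},{"tx":-39,"ty":-34,"tz":-10},{"tx":-39,"ty":-34},{"tx":-39,"ty":-34},{"tx":-39,"ty":-34},{"tx":-39,"ty":-34}]'
python3 - <<'E'
from h import *
import pickle
c=pickle.load(open("top.pkl","rb"))
a=at_z(c,273.3,232.5,215.5);b=at_z(c,260.3,277.5,215.5);print(a,b,np.degrees(np.arctan2(a[1]-b[1],a[0]-b[0])),np.linalg.norm(a-b))
print(manip.read_state()["joint_positions"].round(2))
E
```

```text
[626.06597756  41.59211496 215.5       ] [542.34034964  65.24763242 215.5       ] -15.776904665810738 87.00324290884294
[-1.42  0.48  0.02  1.56 -0.01  1.11 -0.08]invalid input
```

```bash
python3 -m jog '[{"grip":1,"tx":-30,"ty":-26,"tz":-20,"spin":0},{"grip":1,"tx":-39,"ty":-34,"tz":-15,"spin":0},{"grip":1,"tx":-39,"ty":-34,"tz":-15,"spin":0},{"grip":1,"tx":-39,"ty":-34,"tz":-10,"spin":0},{"grip":1,"tx":-39,"ty":-34,"tz":0,"spin":0},{"grip":1,"tx":-39,"ty":-34,"tz":0,"spin":0},{"grip":1,"tx":-39,"ty":-34,"tz":0,"spin":0},{"grip":1,"tx":-39,"ty":-34,"tz":0,"spin":0}]'
python3 - <<'E'
from h import *
print(manip.read_state()["joint_positions"].round(2))
E
```

```text
time: 1.15
tcp_pos: [400.3, 316.2, 299.6]
tcp_rot: [0.132, 0.991, 0.0, -0.0]
wrist_force: [0.5, -0.4, 0.9]
width: 87.6
finger_force: 0.0
[-0.96  0.14  0.19  1.88 -0.03  1.12  0.55]
```

```bash
python3 -m jog '[{"grip":1,"tx":-40,"ty":-34,"tz":0,"spin":0},{"grip":1,"tx":-40,"ty":-34,"tz":0,"spin":0},{"grip":1,"tx":-40,"ty":-34,"tz":0,"spin":0},{"grip":1,"tx":-40,"ty":-34,"tz":0,"spin":0},{"grip":1,"tx":-40,"ty":-34,"tz":0,"spin":0},{"grip":1,"tx":-42,"ty":-35,"tz":0,"spin":0},{"grip":1,"tx":0,"ty":0,"tz":0,"spin":10},{"grip":1,"tx":0,"ty":0,"tz":0,"spin":10}]' && python3 -m jog '[{"grip":1,"tx":0,"ty":0,"tz":0,"spin":10},{"grip":1,"tx":0,"ty":0,"tz":0,"spin":10},{"grip":1,"tx":0,"ty":0,"tz":0,"spin":10},{"grip":1,"tx":0,"ty":0,"tz":0,"spin":10},{"grip":1,"tx":0,"ty":0,"tz":0,"spin":10},{"grip":1,"tx":0,"ty":0,"tz":0,"spin":10},{"grip":1,"tx":0,"ty":0,"tz":0,"spin":10},{"grip":1,"tx":0,"ty":0,"tz":0,"spin":0}]'
python3 - <<'E'
from h import *
import pickle
s=manip.read_state();print(s["joint_positions"].round(2),s["tcp_pos"].round(1)); print(R.from_quat(s["tcp_rot"]).as_matrix().round(3))
c=manip.calibration("wrist"); I,D=manip.camera("wrist"); save("w1",I); np.savez("w1.npz",I=I,D=D); pickle.dump(c,open("w1.pkl","wb"))
E
```

```text
time: 2.15
tcp_pos: [579.9, 55.7, 299.2]
tcp_rot: [0.305, 0.952, -0.0, -0.0]
wrist_force: [-0.8, -0.5, 0.1]
width: 87.9
finger_force: 0.0
time: 3.15
tcp_pos: [579.6, 56.9, 299.4]
tcp_rot: [0.793, 0.609, -0.0, -0.0]
wrist_force: [-0.4, -0.1, -0.1]
width: 87.6
finger_force: 0.0
[-0.76  0.32  0.71  1.75 -0.22  1.16 -0.25] [579.6  56.9 299.4]
[[ 0.259  0.966 -0.001]
 [ 0.966 -0.259 -0.   ]
 [-0.001 -0.    -1.   ]]
```

View pics/w1.png

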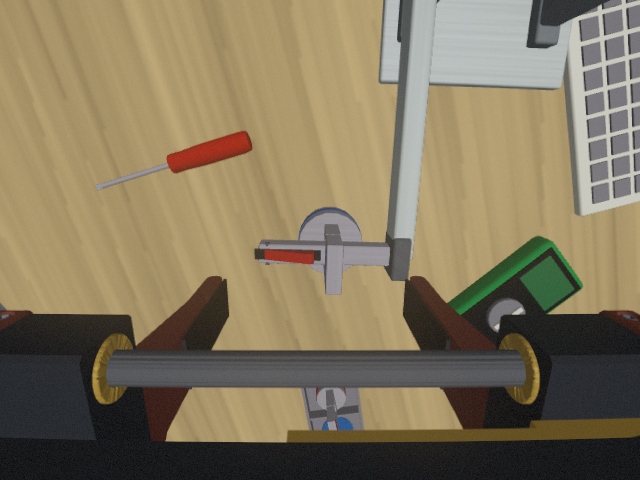

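The wrist view shows the peg lying level from (255,248) to (390,255). The keeper is red at (262–315,255), the lug top runs from (333,226) to (333,293), and the fingers straddle the peg. Next I'll measure in the world frame.

```bash
cat > meas.py <<'E'
from h import *
import pickle,sys
n=sys.argv[1]; z=np.load(n+".npz"); I,D=z["I"],z["D"]; c=pickle.load(open(n+".pkl","rb")); P=cloud(c,D)
s=manip.read_state(); Rm=R.from_quat(s["tcp_rot"]).as_matrix(); T=s["tcp_pos"]
roi=np.zeros(D.shape,bool); roi[215:298,240:420]=1
H=cv2.cvtColor(I,cv2.COLOR_RGB2HSV); red=((H[...,0]<8)|(H[...,0]>172))&(H[...,1]>130)
def rep(name,m,zz):
    v,u=np.nonzero(m&roi); Q=np.array([at_z(c,a,b,zz) for a,b in zip(u,v)])
    (cx,cy),(w,h),a=cv2.minAreaRect(Q[:,:2].astype(np.float32)); t=(Q-T)@Rm
    e=np.linalg.eigh(np.cov(Q[:,:2].T))[1][:,1]
    print(name,len(u),"mid",round(cx,1),round(cy,1),"size",round(w,1),round(h,1),"axis deg",np.degrees(np.arctan2(e[1],e[0])).round(1),"tool x,y 1..99%",np.percentile(t[:,:2],[1,50,99],axis=0).round(1).tolist(),"z",np.median(P[v,u,2]).round(1))
Z=P[...,2]
rep("lug",(Z>238)&(Z<250),243.5)
rep("keeper",red&(Z>205)&(Z<235),219)
rep("peg",(Z>209)&(Z<219)&~red&(np.arange(640)[None]<388),215.5)
print("tool T",T.round(1))
E
python3 meas.py w1
```

```text
lug 857 mid 590.0 54.3 size 33.2 10.3 axis deg 73.9 tool x,y 1..99% [[-15.8, 5.6], [0.5, 10.9], [16.1, 15.8]] z 243.0
keeper 569 mid 562.0 62.0 size 8.8 33.1 axis deg 160.8 tool x,y 1..99% [[-4.5, -34.3], [0.5, -17.3], [4.7, -1.9]] z 220.5
peg 1903 mid 583.0 55.6 size 32.6 90.2 axis deg 162.4 tool x,y 1..99% [[-7.1, -40.6], [2.9, 18.4], [15.5, 48.4]] z 215.0
tool T [579.7  56.9 299.4]
```

```bash
python3 -m jog '[{"grip":-0.4,"tx":0.3,"ty":10.8,"tz":0,"spin":1},{"grip":-0.4,"tx":0,"ty":0,"tz":0,"spin":0},{"grip":-0.4,"tx":0,"ty":0,"tz":12,"spin":0},{"grip":-0.4,"tx":0,"ty":0,"tz":12,"spin":0},{"grip":-0.4,"tx":0,"ty":0,"tz":0,"spin":0}]' 10
python3 - <<'E'
from h import *
import pickle
s=manip.read_state();print(s["tcp_pos"].round(1),s["wrist_force"].round(1))
c=manip.calibration("wrist"); I,D=manip.camera("wrist"); save("w2",I); np.savez("w2.npz",I=I,D=D); pickle.dump(c,open("w2.pkl","wb"))
E
sed -i 's/roi\[.*/roi[225:340,215:410]=1/' meas.py; python3 meas.py w2
```

```text
time: 3.82
tcp_pos: [589.3, 54.3, 274.1]
tcp_rot: [0.799, 0.601, -0.001, -0.001]
wrist_force: [-0.3, 0.3, -0.2]
width: 41.4
finger_force: 0.0
[589.3  54.3 274.1] [-0.3  0.3 -0.2]
lug 1065 mid 590.5 54.3 size 33.2 9.6 axis deg 73.3 tool x,y 1..99% [[-16.3, -4.2], [0.7, 0.6], [16.4, 5.4]] z 243.0
keeper 724 mid 562.4 61.9 size 9.2 33.2 axis deg 160.3 tool x,y 1..99% [[-5.1, -44.9], [-0.0, -27.5], [4.4, -12.5]] z 220.5
peg 2534 mid 586.9 64.0 size 38.7 93.5 axis deg 163.6 tool x,y 1..99% [[-7.2, -51.2], [3.3, 10.6], [21.5, 40.5]] z 215.0
tool T [589.8  54.2 274.9]
```

View pics/w2.png

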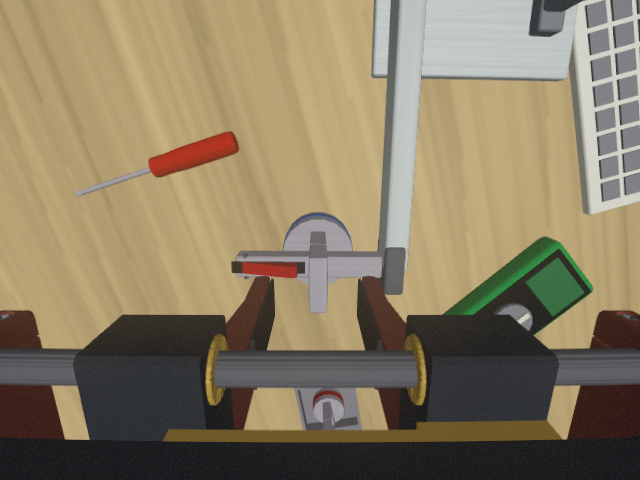

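The view shows the fingers centred on the lug at (318,270), with the keeper about 8 mm in front. I'll descend so the tips clear the keeper and pinch lightly.

```bash
python3 -m jog '[{"grip":-0.5,"tx":0,"ty":0.4,"tz":14,"spin":0},{"grip":-0.5,"tx":0,"ty":0,"tz":14,"spin":0},{"grip":-0.5,"tx":0,"ty":0,"tz":0,"spin":0},{"grip":-1,"tx":0,"ty":0,"tz":0,"spin":0},{"grip":-1,"tx":0,"ty":0,"tz":0,"spin":0},{"grip":-1,"tx":0,"ty":0,"tz":0,"spin":0},{"grip":-1,"tx":0,"ty":0,"tz":0,"spin":0}]' 8
```

```text
time: 4.75
tcp_pos: [590.8, 54.1, 247.9]
tcp_rot: [0.799, 0.601, 0.0, 0.0]
wrist_force: [-0.5, 0.6, 0.4]
width: 10.1
finger_force: 8.0
```

```bash
python3 -m jog '[{"grip":-1,"tx":0,"ty":-2,"tz":0,"spin":0},{"grip":-1,"tx":0,"ty":-2,"tz":0,"spin":0},{"grip":-1,"tx":0,"ty":-1,"tz":0,"spin":0},{"grip":-1,"tx":0,"ty":0,"tz":0,"spin":0}]'
python3 - <<'E'
from h import *
import pickle
s=manip.read_state();print(s["tcp_pos"].round(1),s["wrist_force"].round(1))
c=manip.calibration("wrist"); I,D=manip.camera("wrist"); save("w3",I); np.savez("w3.npz",I=I,D=D); pickle.dump(c,open("w3.pkl","wb"))
E
sed -i 's/roi\[.*/roi[225:360,200:410]=1/' meas.py; python3 meas.py w3
```

```text
time: 5.25
tcp_pos: [586.0, 55.6, 247.8]
tcp_rot: [0.799, 0.601, 0.0, 0.0]
wrist_force: [2.7, -0.7, 0.7]
width: 10.0
finger_force: 8.0
[586.   55.6 247.8] [ 2.7 -0.7  0.7]
lug 1817 mid 589.1 56.0 size 26.9 33.8 axis deg 73.4 tool x,y 1..99% [[-16.3, -13.1], [5.3, -0.4], [16.0, 12.9]] z 242.9
keeper 685 mid 558.8 63.7 size 9.0 24.8 axis deg 160.5 tool x,y 1..99% [[-4.8, -40.6], [0.4, -27.9], [4.3, -16.3]] z 219.3
peg 2382 mid 582.6 61.7 size 23.9 87.3 axis deg 162.5 tool x,y 1..99% [[-6.3, -47.5], [4.2, 10.0], [15.9, 38.2]] z 214.7
tool T [586.   55.6 247.7]
```

View pics/w3.png

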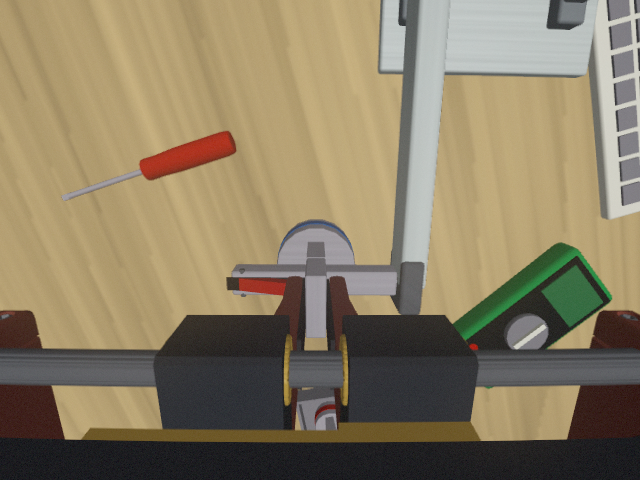

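The fingers hold the lug at (316,300), with the keeper running under the front finger at (290,288). The remaining gap is about 3 mm. I'll pull 1 mm more, open slightly and press down.

```bash
python3 -m jog '[{"grip":-1,"tx":0,"ty":-1,"tz":0,"spin":0},{"grip":-0.66,"tx":0,"ty":0,"tz":0,"spin":0},{"grip":-0.66,"tx":0,"ty":0,"tz":0,"spin":0},{"grip":-0.66,"tx":0,"ty":0,"tz":3,"spin":0},{"grip":-0.66,"tx":0,"ty":0,"tz":3,"spin":0},{"grip":-0.66,"tx":0,"ty":0,"tz":3,"spin":0},{"grip":-0.66,"tx":0,"ty":0,"tz":3,"spin":0},{"grip":-0.66,"tx":0,"ty":0,"tz":0,"spin":0}]'
```

```text
time: 6.3
tcp_pos: [585.3, 55.6, 235.8]
tcp_rot: [0.799, 0.601, 0.0, 0.0]
wrist_force: [0.1, -0.2, 3.5]
width: 14.7
finger_force: 1.6
```

```bash
python3 -m jog '[{"grip":-0.66,"tx":0,"ty":0,"tz":2,"spin":0},{"grip":-0.66,"tx":0,"ty":0,"tz":2,"spin":0},{"grip":-0.66,"tx":0,"ty":0,"tz":0,"spin":0}]'
```

```text
time: 6.68
tcp_pos: [585.6, 55.5, 232.0]
tcp_rot: [0.799, 0.601, 0.001, 0.001]
wrist_force: [2.1, -0.8, 4.7]
width: 14.8
finger_force: 2.5
```

```bash
python3 -m jog '[{"grip":-0.66,"tx":0,"ty":0,"tz":2,"spin":0},{"grip":-0.66,"tx":0,"ty":0,"tz":2,"spin":0},{"grip":-0.66,"tx":0,"ty":0,"tz":0,"spin":0}]'
```

```text
time: 7.05
tcp_pos: [586.0, 55.5, 228.3]
tcp_rot: [0.799, 0.601, 0.001, 0.001]
wrist_force: [2.4, -1.2, 5.6]
width: 14.9
finger_force: 3.2
```

```bash
python3 -m jog '[{"grip":-0.66,"tx":0,"ty":0,"tz":2,"spin":0},{"grip":-0.66,"tx":0,"ty":0,"tz":1,"spin":0},{"grip":-0.66,"tx":0,"ty":0,"tz":0,"spin":0}]'
```

```text
time: 7.42
tcp_pos: [586.1, 55.5, 225.5]
tcp_rot: [0.799, 0.601, 0.001, 0.001]
wrist_force: [2.4, -2.1, 7.9]
width: 14.7
finger_force: 3.7
```

```bash
python3 -m jog '[{"grip":-0.66,"tx":0,"ty":0,"tz":1,"spin":0},{"grip":-0.66,"tx":0,"ty":0,"tz":0.7,"spin":0},{"grip":-0.66,"tx":0,"ty":0,"tz":0,"spin":0}]'
```

```text
time: 7.8
tcp_pos: [586.2, 55.5, 224.0]
tcp_rot: [0.799, 0.601, 0.001, 0.001]
wrist_force: [2.9, -1.8, 8.1]
width: 15.1
finger_force: 4.3
```

```bash
python3 -m jog '[{"grip":-1,"tx":0,"ty":0,"tz":0,"spin":0},{"grip":-1,"tx":0,"ty":0,"tz":0,"spin":0},{"grip":-1,"tx":0,"ty":0,"tz":0,"spin":0}]' 14
python3 - <<'E'
from h import *
import pickle
s=manip.read_state();print(s["tcp_pos"].round(1),s["wrist_force"].round(1))
c=manip.calibration("wrist"); I,D=manip.camera("wrist"); save("w4",I); np.savez("w4.npz",I=I,D=D); pickle.dump(c,open("w4.pkl","wb"))
cv2.imwrite("pics/w4c.png",cv2.resize(cv2.imread("pics/w4.png")[240:400,200:440],None,fx=3,fy=3,interpolation=cv2.INTER_CUBIC))
E
```

```text
time: 8.18
tcp_pos: [584.9, 56.0, 223.6]
tcp_rot: [0.799, 0.601, 0.0, -0.0]
wrist_force: [-1.2, -0.4, 8.7]
width: 10.0
finger_force: 18.9
[584.9  56.  223.6] [-1.2 -0.4  8.7]
```

View pics/w4c.png

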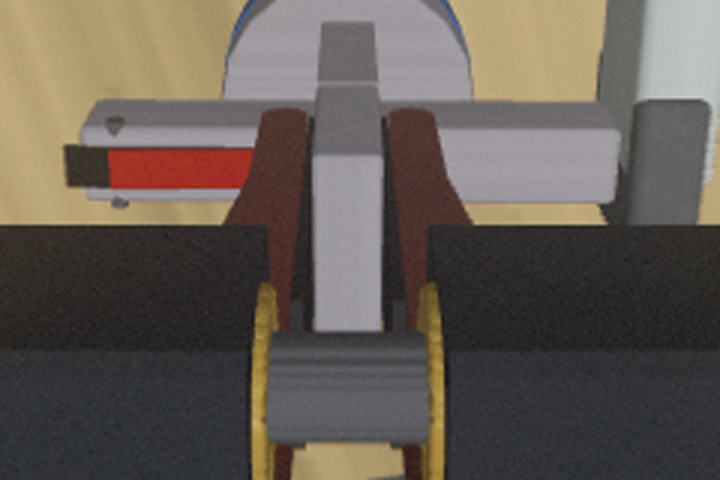

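The crop shows the keeper lying flush in the peg at (180,168), under the front finger next to the lug. Next I take the load off the peg and draw slowly.

```bash
python3 -m jog '[{"grip":-1,"tx":0,"ty":0,"tz":-1.5,"spin":0},{"grip":-1,"tx":0,"ty":0,"tz":-1.5,"spin":0},{"grip":-1,"tx":0,"ty":0,"tz":-1,"spin":0},{"grip":-1,"tx":0,"ty":0,"tz":0,"spin":0}]'
```

```text
time: 8.72
tcp_pos: [584.9, 56.0, 227.2]
tcp_rot: [0.799, 0.601, 0.0, -0.0]
wrist_force: [-0.1, -1.0, 5.6]
width: 10.0
finger_force: 18.1
```

```bash
python3 -m jog '[{"grip":-1,"tx":0,"ty":-1,"tz":0,"spin":0},{"grip":-1,"tx":0,"ty":-1,"tz":0,"spin":0},{"grip":-1,"tx":0,"ty":0,"tz":0,"spin":0}]'
```

```text
time: 9.1
tcp_pos: [584.4, 56.1, 227.7]
tcp_rot: [0.799, 0.601, 0.001, 0.001]
wrist_force: [4.7, -1.0, 4.1]
width: 10.0
finger_force: 19.7
```

```bash
python3 -m jog '[{"grip":-1,"tx":0,"ty":-1,"tz":0,"spin":0},{"grip":-1,"tx":0,"ty":-1,"tz":0,"spin":0},{"grip":-1,"tx":0,"ty":0,"tz":0,"spin":0}]'
```

```text
time: 9.48
tcp_pos: [582.8, 56.6, 227.8]
tcp_rot: [0.799, 0.601, 0.002, 0.001]
wrist_force: [5.5, -2.3, 3.8]
width: 10.0
finger_force: 20.6
```

```bash
python3 -m jog '[{"grip":-1,"tx":0,"ty":-1,"tz":0,"spin":0},{"grip":-1,"tx":0,"ty":-1,"tz":0,"spin":0},{"grip":-1,"tx":0,"ty":0,"tz":0,"spin":0}]'
```

```text
time: 9.85
tcp_pos: [580.6, 57.3, 227.7]
tcp_rot: [0.799, 0.601, 0.001, 0.001]
wrist_force: [4.2, -1.2, 3.5]
width: 9.8
finger_force: 17.4
```

```bash
python3 -m jog '[{"grip":-1,"tx":0,"ty":-1,"tz":0,"spin":0},{"grip":-1,"tx":0,"ty":-1,"tz":0,"spin":0},{"grip":-1,"tx":0,"ty":-1,"tz":0,"spin":0},{"grip":-1,"tx":0,"ty":0,"tz":0,"spin":0}]'
```

```text
time: 10.35
tcp_pos: [577.7, 58.1, 227.7]
tcp_rot: [0.799, 0.601, 0.001, 0.001]
wrist_force: [5.0, -1.8, 5.6]
width: 9.5
finger_force: 17.6
```

```bash
python3 -m jog '[{"grip":-1,"tx":0,"ty":-1.5,"tz":0,"spin":0},{"grip":-1,"tx":0,"ty":-1.5,"tz":0,"spin":0},{"grip":-1,"tx":0,"ty":-1.5,"tz":0,"spin":0},{"grip":-1,"tx":0,"ty":-1.5,"tz":0,"spin":0},{"grip":-1,"tx":0,"ty":0,"tz":0,"spin":0}]'
```

```text
time: 10.98
tcp_pos: [572.1, 59.7, 227.8]
tcp_rot: [0.799, 0.601, 0.001, 0.001]
wrist_force: [5.5, -2.4, 5.8]
width: 10.0
finger_force: 17.7
```

```bash
python3 -m jog '[{"grip":-1,"tx":0,"ty":-1.5,"tz":0,"spin":0},{"grip":-1,"tx":0,"ty":-1.5,"tz":0,"spin":0},{"grip":-1,"tx":0,"ty":-1.5,"tz":0,"spin":0},{"grip":-1,"tx":0,"ty":0,"tz":0,"spin":0}]'
```

```text
time: 11.48
tcp_pos: [567.8, 61.0, 227.9]
tcp_rot: [0.799, 0.601, 0.001, 0.001]
wrist_force: [4.3, -2.0, 5.8]
width: 9.8
finger_force: 15.4
```

```bash
python3 -m jog '[{"grip":-1,"tx":0,"ty":-2,"tz":0,"spin":0},{"grip":-1,"tx":0,"ty":-2,"tz":0,"spin":0},{"grip":-1,"tx":0,"ty":-2,"tz":0,"spin":0},{"grip":-1,"tx":0,"ty":-2,"tz":0,"spin":0},{"grip":-1,"tx":0,"ty":-2,"tz":0,"spin":0},{"grip":-1,"tx":0,"ty":0,"tz":0,"spin":0}]'
```

```text
time: 12.22
tcp_pos: [558.1, 63.8, 227.9]
tcp_rot: [0.799, 0.601, 0.002, 0.001]
wrist_force: [3.7, -1.7, 6.3]
width: 10.3
finger_force: 14.9
```

```bash
python3 -m jog '[{"grip":-1,"tx":0,"ty":-2,"tz":-1,"spin":0},{"grip":-1,"tx":0,"ty":-2,"tz":-1,"spin":0},{"grip":-1,"tx":0,"ty":-2,"tz":0,"spin":0},{"grip":-1,"tx":0,"ty":0,"tz":0,"spin":0}]'
python3 - <<'E'
from h import *
import pickle
c=manip.calibration("wrist"); I,D=manip.camera("wrist"); save("w5",I)
cv2.imwrite("pics/w5c.png",cv2.resize(cv2.imread("pics/w5.png")[200:400,200:480],None,fx=2.5,fy=2.5,interpolation=cv2.INTER_CUBIC))
E
```

```text
time: 12.72
tcp_pos: [551.9, 65.6, 229.6]
tcp_rot: [0.799, 0.601, 0.001, 0.001]
wrist_force: [2.7, -1.3, 4.3]
width: 9.8
finger_force: 17.0
```

View pics/w5c.png

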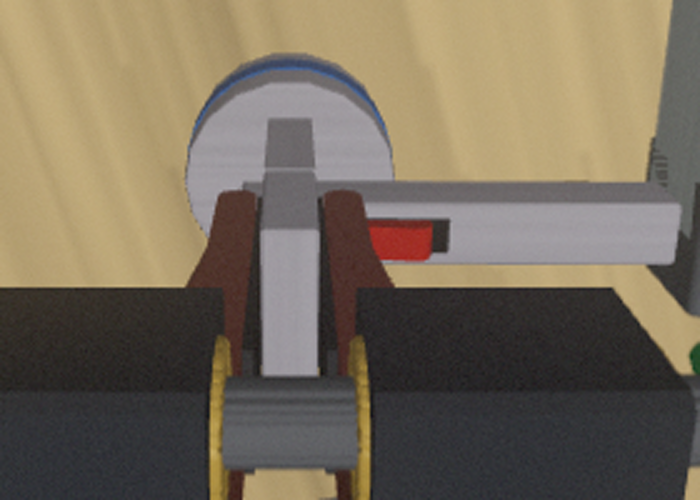

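The crop shows the lug at (290,280), about 12 mm from the tip, and the keeper sitting behind the rear finger at (400,240). I'll draw off the rest while lifting to unload the lever.

```bash
python3 -m jog '[{"grip":-1,"tx":0,"ty":-1.5,"tz":-1.5,"spin":0},{"grip":-1,"tx":0,"ty":-1.5,"tz":-1.5,"spin":0},{"grip":-1,"tx":0,"ty":-1.5,"tz":-1.5,"spin":0},{"grip":-1,"tx":0,"ty":-1.5,"tz":-1,"spin":0},{"grip":-1,"tx":0,"ty":0,"tz":0,"spin":0}]'
```

```text
time: 13.4
tcp_pos: [544.1, 67.6, 234.0]
tcp_rot: [0.799, 0.601, -0.001, -0.001]
wrist_force: [0.7, -0.4, 2.0]
width: 9.7
finger_force: 17.3
```

```bash
python3 -m jog '[{"grip":-1,"tx":0,"ty":-2,"tz":-1,"spin":0},{"grip":-1,"tx":0,"ty":-2,"tz":-1,"spin":0},{"grip":-1,"tx":0,"ty":-2,"tz":-0.5,"spin":0},{"grip":-1,"tx":0,"ty":0,"tz":0,"spin":0}]'
```

```text
time: 13.9
tcp_pos: [538.4, 69.1, 236.5]
tcp_rot: [0.799, 0.601, -0.001, -0.001]
wrist_force: [-0.9, 0.1, -2.5]
width: 10.4
finger_force: 15.9
```

```bash
python3 -m jog '[{"grip":-1,"tx":0,"ty":-3,"tz":-1,"spin":0},{"grip":-1,"tx":0,"ty":-4,"tz":-0.5,"spin":0},{"grip":-1,"tx":0,"ty":-4,"tz":0,"spin":0},{"grip":-1,"tx":0,"ty":-5,"tz":0,"spin":0},{"grip":-1,"tx":0,"ty":-6,"tz":0,"spin":0},{"grip":-1,"tx":0,"ty":-8,"tz":0,"spin":0},{"grip":-1,"tx":0,"ty":-8,"tz":0,"spin":0},{"grip":-1,"tx":0,"ty":0,"tz":0,"spin":0}]' 20
python3 - <<'E'
from h import *
c=manip.calibration("wrist"); I,D=manip.camera("wrist"); save("w6",I); s=manip.read_state()
print(s["tcp_pos"].round(1),s["wrist_force"].round(1)); print(R.from_quat(s["tcp_rot"]).as_matrix().round(3))
E
```

```text
time: 14.9
tcp_pos: [502.1, 79.9, 238.4]
tcp_rot: [0.799, 0.601, 0.0, -0.0]
wrist_force: [-0.2, -0.4, -4.9]
width: 9.8
finger_force: 20.0
[502.7  79.8 238.6] [ 0.   0.3 -5.8]
[[ 0.277  0.961  0.   ]
 [ 0.961 -0.277  0.   ]
 [ 0.001  0.    -1.   ]]
```

View pics/w6.png

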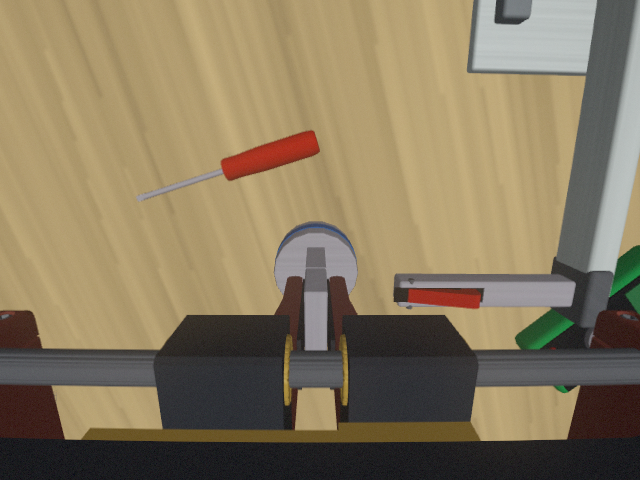

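The weight is clear of the peg and the keeper is up (red at (443,298), tip at (397,290)). I'll carry it to the pocket at about (522.6, −284).

```bash
python3 -m jog '[{"grip":-1,"tx":-20,"ty":7,"tz":0,"spin":0},{"grip":-1,"tx":-40,"ty":14,"tz":0,"spin":0},{"grip":-1,"tx":-45,"ty":15.5,"tz":0,"spin":0},{"grip":-1,"tx":-45,"ty":15.5,"tz":0,"spin":0},{"grip":-1,"tx":-45,"ty":15.5,"tz":0,"spin":0},{"grip":-1,"tx":-45,"ty":15.5,"tz":0,"spin":0},{"grip":-1,"tx":-45,"ty":15.5,"tz":0,"spin":0},{"grip":-1,"tx":-40,"ty":14,"tz":0,"spin":0}]' && python3 -m jog '[{"grip":-1,"tx":-19,"ty":7,"tz":0,"spin":0},{"grip":-1,"tx":0,"ty":0,"tz":20,"spin":0},{"grip":-1,"tx":0,"ty":0,"tz":20,"spin":0},{"grip":-1,"tx":0,"ty":0,"tz":0,"spin":0},{"grip":-1,"tx":0,"ty":0,"tz":0,"spin":0}]'
python3 - <<'E'
from h import *
import pickle
s=manip.read_state(); print(s["tcp_pos"].round(1),s["joint_positions"].round(2)); Rm=R.from_quat(s["tcp_rot"]).as_matrix()
I,D=manip.camera("top"); c=manip.calibration("top"); save("t2",I)
c=manip.calibration("wrist"); I,D=manip.camera("wrist"); save("w7",I)
P=cloud(c,D); T=s["tcp_pos"]
d=np.array([522.6,-284.1,0])-T; print("need",(Rm.T@(d*[1,1,0])).round(1))
H=cv2.cvtColor(I,cv2.COLOR_RGB2HSV); bl=(H[...,0]>100)&(H[...,0]<125)&(H[...,1]>120)
v,u=np.nonzero(bl); Q=P[v,u]; m=Q[:,2]<15; print("disc pts",m.sum(),np.percentile(Q[m],[2,50,98],axis=0).round(1).tolist())
E
```

```text
time: 15.95
tcp_pos: [520.9, -265.9, 238.5]
tcp_rot: [0.799, 0.601, -0.0, 0.0]
wrist_force: [0.8, 1.5, -6.2]
width: 9.5
finger_force: 20.0
time: 16.58
tcp_pos: [522.4, -283.2, 198.3]
tcp_rot: [0.799, 0.602, -0.0, -0.0]
wrist_force: [-0.3, 0.0, -5.2]
width: 9.8
finger_force: 20.0
[ 522.4 -283.2  198.3] [-0.16  0.47  0.74  1.83 -0.38  0.98  0.46]
need [-0.8  0.4 -0. ]
disc pts 980 [[501.2, -290.0, 3.9], [525.5, -274.5, 5.6], [544.2, -261.4, 7.1]]
```

View pics/w7.png

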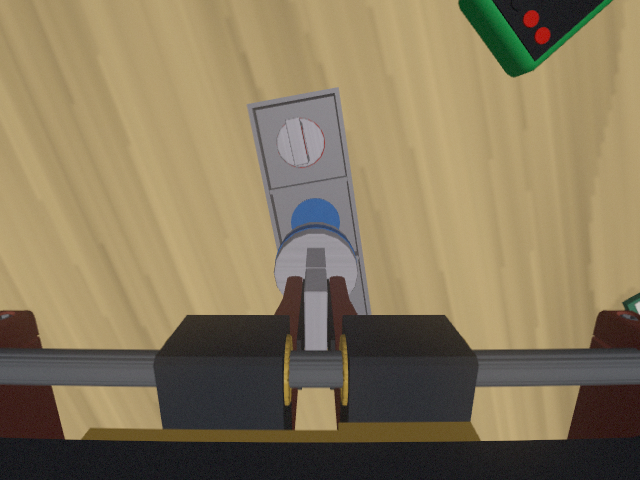

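The wrist view shows the weight hanging over the disc pocket (disc at (315,215)), and the disc centre agrees with the first estimate. I'll lower it now.

```bash
python3 -m jog '[{"grip":-1,"tx":-0.5,"ty":0,"tz":20,"spin":0},{"grip":-1,"tx":0,"ty":0,"tz":20,"spin":0},{"grip":-1,"tx":0,"ty":0,"tz":20,"spin":0},{"grip":-1,"tx":0,"ty":0,"tz":20,"spin":0},{"grip":-1,"tx":0,"ty":0,"tz":15,"spin":0},{"grip":-1,"tx":0,"ty":0,"tz":8,"spin":0},{"grip":-1,"tx":0,"ty":0,"tz":4,"spin":0},{"grip":-1,"tx":0,"ty":0,"tz":0,"spin":0}]'
```

```text
time: 17.68
tcp_pos: [522.2, -284.7, 91.6]
tcp_rot: [0.799, 0.601, 0.0, 0.0]
wrist_force: [0.1, -0.1, -5.5]
width: 9.9
finger_force: 20.0
```

```bash
python3 -m jog '[{"grip":-1,"tx":0,"ty":0,"tz":2,"spin":0},{"grip":-1,"tx":0,"ty":0,"tz":2,"spin":0},{"grip":-1,"tx":0,"ty":0,"tz":0,"spin":0}]'
```

```text
time: 18.05
tcp_pos: [522.0, -284.5, 87.4]
tcp_rot: [0.799, 0.601, 0.0, -0.0]
wrist_force: [-0.6, -0.3, -6.0]
width: 10.0
finger_force: 20.0
```

```bash
python3 -m jog '[{"grip":-1,"tx":0,"ty":0,"tz":1.5,"spin":0},{"grip":-1,"tx":0,"ty":0,"tz":1.5,"spin":0},{"grip":-1,"tx":0,"ty":0,"tz":0,"spin":0}]'
```

```text
time: 18.42
tcp_pos: [522.0, -284.6, 84.4]
tcp_rot: [0.799, 0.601, -0.0, -0.0]
wrist_force: [0.5, -0.3, -5.5]
width: 9.9
finger_force: 20.0
```

```bash
python3 -m jog '[{"grip":-1,"tx":0,"ty":0,"tz":1,"spin":0},{"grip":-1,"tx":0,"ty":0,"tz":0.7,"spin":0},{"grip":-1,"tx":0,"ty":0,"tz":0,"spin":0}]'
```

```text
time: 18.8
tcp_pos: [522.2, -284.7, 84.2]
tcp_rot: [0.799, 0.601, 0.001, -0.0]
wrist_force: [-4.2, 4.0, 9.4]
width: 10.0
finger_force: 20.0
```

It has touched down. I'll back off slightly, open and lift.

```bash
python3 -m jog '[{"grip":-1,"tx":0,"ty":0,"tz":-1.2,"spin":0},{"grip":-0.6,"tx":0,"ty":0,"tz":0,"spin":0},{"grip":-0.4,"tx":0,"ty":0,"tz":0,"spin":0},{"grip":-0.3,"tx":0,"ty":0,"tz":0,"spin":0},{"grip":-0.3,"tx":0,"ty":0,"tz":-10,"spin":0},{"grip":-0.3,"tx":0,"ty":0,"tz":-25,"spin":0},{"grip":-0.3,"tx":0,"ty":0,"tz":-30,"spin":0},{"grip":-0.3,"tx":0,"ty":0,"tz":-40,"spin":0}]' && python3 -m jog '[{"grip":-0.3,"tx":-50,"ty":0,"tz":-30,"spin":0},{"grip":-0.3,"tx":-50,"ty":0,"tz":-30,"spin":0},{"grip":-0.3,"tx":0,"ty":0,"tz":0,"spin":0}]'
python3 - <<'E'
from h import *
I,D=manip.camera("top"); c=manip.calibration("top"); save("t3",I); P=cloud(c,D)
J=cv2.cvtColor(cv2.imread("pics/scene.png"),cv2.COLOR_BGR2RGB)
S,D2=manip.camera("scene"); cs=manip.calibration("scene"); save("s3",S); P2=cloud(cs,D2)
m=(abs(P2[...,0]-522)<34)&(abs(P2[...,1]+284)<34)&(P2[...,2]>85)&(P2[...,2]<105); Q=P2[m]; print("lug top",m.sum(),Q.mean(0).round(1) if m.any() else 0,np.percentile(Q[:,2],95) if m.any() else 0)
a=cv2.resize(cv2.imread("pics/s3.png")[150:390,140:440],None,fx=2.5,fy=2.5,interpolation=cv2.INTER_CUBIC); cv2.imwrite("pics/s3c.png",a)
E
```

```text
time: 19.8
tcp_pos: [521.6, -284.5, 190.0]
tcp_rot: [0.799, 0.601, -0.0, -0.0]
wrist_force: [1.4, 0.5, -0.2]
width: 30.7
finger_force: 0.0
time: 20.18
tcp_pos: [492.3, -386.5, 252.8]
tcp_rot: [0.802, 0.598, 0.0, 0.003]
wrist_force: [0.6, 0.5, 0.0]
width: 31.1
finger_force: 0.0
lug top 112 [ 524.6 -283.5   92.8] 97.68201350601738
```

View pics/s3c.png

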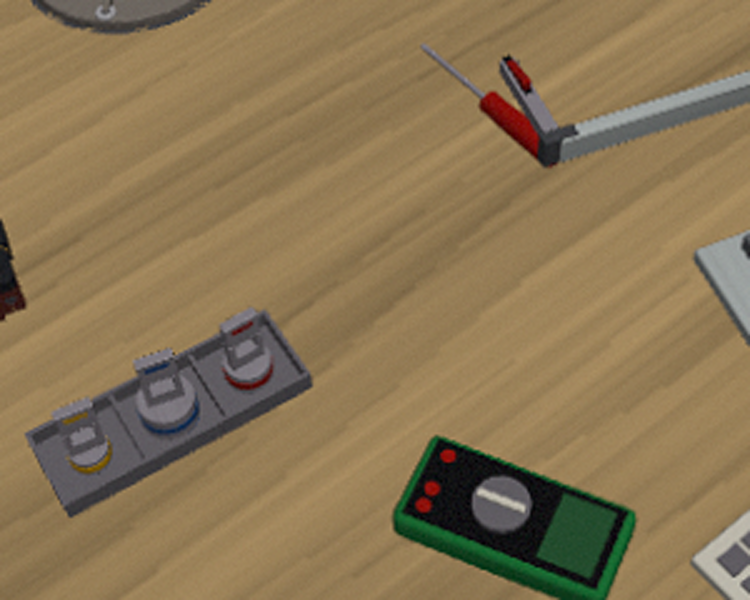

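The blue-banded weight stands upright in the middle pocket at (167,395), its top about 94 mm above the bench and centred within a few mm. The other weights, the multimeter and the screwdriver are where they were, the keeper is up, and the arm is clear.

```bash
python3 -c "
from bench import manip
print(manip.job_done())"
```

```text
the job is handed in; nothing more can be done
None
```

The blue-banded weight was drawn off over the pressed keeper and stands upright in the blue-disc pocket, and the job is handed in (about 20 s used; no verdict was returned).

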